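Weed the bad tubes out of the shaker rack and clamp it

TASK

Get this rack ready for the shaker: two of its eight tubes are no good, one too short and one bent, so take both out and put them right inside the steel discard tray, leaving the six sound tubes standing in their cells. Clamp the rack by turning the cam knob clockwise until the roller drops into the cam's notch and the jaw holds the rack against the back fence. Leave the other things on the bench where they are.

Things in the scene. Friction and masses are not known exactly. Their poses are not given: they have to be found in the camera images.
- shaker: Low orbital shaker, off, fixed: white body under an aluminium deck 250 x 270 mm, its top 64 mm above the bench. Origin: centre of its underside; own x runs from the front (control strip, knob) to the back, y left, z up. The rack stands on the deck between a 20 mm high fence at the back (inner face at own x = 107 mm) and the sprung jaw; 12 mm high end stops at own y = +-98 mm.
- jaw (a joint): Travel (m) of the clamp jaw towards the rack. About 0: held open by the cam. Springs (10 N) push it; its roller rests on the cam's rim, on the side away from the rack. When the cam's notch comes to the roller, it drops in and the jaw springs forward about 5 mm (0.005), pressing the rack against the fence.
- jaw_face (a point): Centre of the jaw's face towards the rack: 120 mm wide, 22 mm high over the deck, aluminium. With the jaw open it stands at the shaker's own x = 22 mm, 1 to 4 mm short of the rack. Two steel rods with springs lead from it past the knob (at own y = +-40 mm of the shaker) to the front yoke that carries the roller.
- cam_knob (a joint): Turn of the cam knob (rad), growing clockwise from above. Starts at -0.15 to 0.35 with the jaw open. At 1.3 the notch faces the roller and the bar is in line with the shaker's own x; the roller starts to drop at 0.95, is fully in from about 1.12 to 1.48, and then holds the knob by itself: it goes no further without force. End stops at -0.4 and 2.2. Turning takes about 0.05 N m.
- knob_grip (a point): Grip point of the cam knob, on its axis (own x = -75 mm, y = 0 of the shaker), 111 mm above the bench. Black bar 46 mm long (own x), 13 mm thick, 89 to 121 mm above the bench; the cam's notch and a white line on the bar lie towards own -x. Below it a collar 26 mm across and the steel cam disc, radius 26 mm, top 82 mm above the bench.
- rack: White plastic tube rack, loose on the deck, 80 mm (own x) x 180 mm (own y) x 45 mm high: 3 x 7 square cells, 25 mm pitch, 20 mm clear; closed base 4 mm thick; about 0.3 kg. Origin: centre of its underside; axes as the shaker's. The eight tubes stand on its base in every other cell (own x = +-25, own y = +-25 and +-75 mm), shuffled, 50 mm apart.
- tube_short: The odd tube that is too short: straight, but 75 mm tall over the cap instead of 98 mm; stands in the rack. Translucent skirted tube 16 mm across with a flat foot; orange screw cap 19 mm across, 16 mm high (all eight tubes alike); about 20 g. Origin: centre of the foot; own z runs up the tube.
- tube_bent: The odd tube that has warped: straight up to 52 mm above its foot, then bent over by 14 degrees towards its own +x, which points any way; stands in the rack. Translucent skirted tube 16 mm across with a flat foot; orange screw cap 19 mm across, 16 mm high (all eight tubes alike); about 20 g. Origin: centre of the foot; own z runs up its lower part.
- tube_short_cap (a point): Top centre of the short tube's cap, 75 mm up its own z.
- tube_bent_cap (a point): Top centre of the bent tube's cap: 11 mm along the tube's own x and 96.5 mm up its own z from the foot. The cap's middle (8 mm down the cap's axis) is at 9 and 89 mm.
- tube_1: A sound tube: straight, 98 mm tall over the cap, standing in the rack; it stays there. Translucent skirted tube 16 mm across with a flat foot; orange screw cap 19 mm across, 16 mm high (all eight tubes alike); about 20 g. Origin: centre of the foot; own z runs up the tube.
- tube_2: A sound tube: straight, 98 mm tall over the cap, standing in the rack; it stays there. Translucent skirted tube 16 mm across with a flat foot; orange screw cap 19 mm across, 16 mm high (all eight tubes alike); about 20 g. Origin: centre of the foot; own z runs up the tube.
- tube_3: A sound tube: straight, 98 mm tall over the cap, standing in the rack; it stays there. Translucent skirted tube 16 mm across with a flat foot; orange screw cap 19 mm across, 16 mm high (all eight tubes alike); about 20 g. Origin: centre of the foot; own z runs up the tube.
- tube_4: A sound tube: straight, 98 mm tall over the cap, standing in the rack; it stays there. Translucent skirted tube 16 mm across with a flat foot; orange screw cap 19 mm across, 16 mm high (all eight tubes alike); about 20 g. Origin: centre of the foot; own z runs up the tube.
- tube_5: A sound tube: straight, 98 mm tall over the cap, standing in the rack; it stays there. Translucent skirted tube 16 mm across with a flat foot; orange screw cap 19 mm across, 16 mm high (all eight tubes alike); about 20 g. Origin: centre of the foot; own z runs up the tube.
- tube_6: A sound tube: straight, 98 mm tall over the cap, standing in the rack; it stays there. Translucent skirted tube 16 mm across with a flat foot; orange screw cap 19 mm across, 16 mm high (all eight tubes alike); about 20 g. Origin: centre of the foot; own z runs up the tube.
- tray: Stainless steel discard tray, fixed, open at the top: 210 mm (own x) x 250 mm (own y) outside, 40 mm high, walls and floor 4 mm thick. Origin: centre of its underside.
- old_cap: An orange cap thrown away earlier, 19 mm across, 15 mm high, in the tray near its own -x wall. It may be pushed about.
- marker: Marker pen lying on the bench along x between shaker and tray, 130 mm long, 13 mm thick. Origin: under its middle.
- beaker: Glass beaker, 70 mm across, 90 mm high, at the back of the bench. Origin: centre of its underside.
There are look-alikes about, which are no part of the job. Leave any green or orange look-alike of the rack alone.

How it is judged:
By the outcome, as a careful person would: the job done as asked, in the order asked, and still so for the second after the job is handed in, with the robot touching nothing.
It also fails if it takes over 69 s, if anything falls off the work surface, if the arm or the gripper's body presses on something with over 40 N, if the wrist force passes 120 N, or if a joint passes its speed limit or range.

ROBOT

A 6-joint arm with a two-finger parallel gripper is mounted at the origin on the work surface. World frame = base frame: x ahead of the robot, y to its left, z up, the work surface at z = 0. Lengths are in m, angles in rad, forces in N, time in s.
With the tool pointing down it reaches from about 0.35 to 0.975 m from the base axis. Payload 4.9 kg.
Tool frame: the origin (TCP) lies midway between the tips of the shut fingers; the grasp point (between the pads) lies 19 mm behind it; z points along the fingers, y is the line along which they close (so a half turn about z gives the same grasp; the last joint's range is limited). The gripper opens to 85 mm and grips with 20 to 120 N. Pads are 22 mm wide; open, the fingers measure 114 mm over their backs; the gripper's body (76 mm by 85 mm) begins 54 mm behind the grasp point. The pads swing forward as they close: fully open they stand 13 mm farther back than shut.
Start: joints at [-1.371, 0.053, 1.613, -0, 1.476, -0.119], TCP at [0.196, -0.593, 0.231] pointing down, gripper open.
Joint ranges: [-3.01, 3.01], [-1.01, 2.22], [0.06, 2.58], [-1.02, 4.17], [0.09, 2.62], [-3.14, 3.14]. Speed limits (rad/s): [2.57, 2.57, 3.14, 3.14, 3.14, 3.14].

INTERFACE

Orientations are given as a rotation vector (axis times angle).
In Python, from station import ctrl gives the robot as it stands.
- The arm moves only by the shell command python3 -m handwheel 'ROWS' [FORCE]. ROWS is JSON, a list of rows, each an object with "gripper": the gripper command: -1 is fully open, 1 is shut, values between are in proportion; "offset": the shift along the tool's x, y, z in mm, a list of three; "rotation": the turn, a rotation vector about the tool's x, y, z in rad, a list of three. A call has exactly 8 rows; each row is the pose to reach, as a shift and turn from the pose commanded when the call began, along the tool's axes at that moment; what a row does not reach only later rows make up. A row lasts 1/8 s, in which the tool goes at most 62.5 mm and 10.7 degrees, less where a joint would pass 70% of its speed; a pose out of reach is approached as far as the arm can. A call with a gripper value outside its range is refused whole. The fingers move at their own pace and stop on an object; FORCE is the grip in N (left out, the last holds). Time passes only in rows, so rows that repeat a pose let the fingers close, or fill a call up. It gives the time, the measured TCP pose, the force, the opening and the grip force at its end, in the units of the state.
- ctrl.get_obs(): the state, without advancing time (a new reading comes with each control period).
- ctrl.get_image(name): name is "scene" or "top"; returns a dict with "image" (384x512x3 uint8, red, green, blue), "fovy" (degrees; the focal length in pixels is half the picture's height over the tangent of half this angle, whatever the lens; pixels are square), "cx", "cy" (the principal point, pixels), "k1" (the pictures are not rectified: a ray, as slopes to the right and down, at radius r is drawn at 1 + k1 r^2 times it, then the intrinsics apply), "xyz" and "attitude" of the camera in the world. Camera axes: x right, y up, looking along -z (the intrinsics and any distortion apply to the point x, -y, -z); pixel columns grow to the right and rows downward; lengths in m; the calibration is good to about 2 mm. A picture is of the moment at which its call begins. There is no depth.
- ctrl.finish_job(): hands the job in; it is judged then, once.
The state is a dict: "t": time; "q": joint angles; "dq": joint speeds; "effort": joint torques, N m; "tool_pos": TCP position; "tool_rot": TCP orientation; "contact_force": force on the tool from outside, world axes, zero at the start; "wrist_torque": the same for the moment, N m; "opening": finger opening in m; "grip_force": force on a finger pad.
Only numpy, scipy, OpenCV 4.12 (cv2) and the standard library are available. Lean on these libraries where they do the work, as an engineer would, in place of code of your own. Each camera call takes 0.05 s, during which the arm holds its last target. There are 200 camera calls.

## Working session

There is one attempt and no reset: what is moved stays moved. The work goes in short steps, Python scripts to look and compute and a shell command to move; the robot and the scene stay as the last step left them, time stands still between calls to the robot, and variables do not carry over. Pictures are saved under pics/ and viewed, at most 10 in all, crops included, and the job is handed in when it is done.

```bash
mkdir -p pics; ls
cat > h.py <<'E'
import numpy as np, cv2
from scipy.spatial.transform import Rotation as R
from station import ctrl
def rot(a):
    a=np.asarray(a,float)
    if a.shape==(3,3): return a
    return (R.from_rotvec(a) if a.size==3 else R.from_quat(a)).as_matrix()
def get(name,save=None):
    d=ctrl.get_image(name)
    if save: cv2.imwrite('pics/'+save,d['image'][:,:,::-1])
    return d
def K(d):
    f=d['image'].shape[0]/2/np.tan(np.radians(d['fovy'])/2)
    return np.array([[f,0,d['cx']],[0,f,d['cy']],[0,0,1]]),np.array([d['k1'],0,0,0.])
def ray(d,uv):
    k,D=K(d); n=cv2.undistortPoints(np.array(uv,float).reshape(-1,1,2),k,D).reshape(-1,2)
    v=np.c_[n[:,0],-n[:,1],-np.ones(len(n))]
    return np.array(d['xyz']),v@rot(d['attitude']).T
def plane(d,uv,z):
    o,v=ray(d,uv); return o+v*((z-o[2])/v[:,2:3])
def proj(d,P):
    p=(np.atleast_2d(P)-np.array(d['xyz']))@rot(d['attitude']); p=p*[1,-1,-1]
    k,D=K(d); return cv2.projectPoints(p,np.zeros(3),np.zeros(3),k,D)[0].reshape(-1,2)
E
python3 - <<'E'
from h import *
for n in('scene','top'):
    d=get(n,n+'0.png'); print({k:v for k,v in d.items() if k!='image'})
print(ctrl.get_obs())
E
```

```text
pics
{'fovy': 57.18338794237418, 'cx': 256.76334158910066, 'cy': 190.83546240884448, 'k1': -0.06104073068251536, 'xyz': array([0.81799781, 0.51105946, 0.76893074]), 'attitude': array([0.25261432, 0.93883856, 2.42779078])}
{'fovy': 51.432347533427496, 'cx': 255.86219839764908, 'cy': 191.35288423477928, 'k1': 0.038126230501733825, 'xyz': array([ 0.28019479, -0.006391  ,  1.29383561]), 'attitude': array([ 0.14091559, -0.14987611, -1.54823283])}
{'t': 0.1, 'q': array([-1.37098814e+00,  5.32996137e-02,  1.61417231e+00,  2.99153053e-05,
        1.47600288e+00, -1.18992789e-01]), 'dq': array([-0.00114473, -0.00112076, -0.00475161,  0.00030566,  0.00195741,
       -0.00087862]), 'effort': array([ 1.15082617e-04, -3.94904923e+01, -3.71362031e+01, -1.47293736e-04,
        3.94896080e-03, -3.46873410e-07]), 'tool_pos': array([ 0.19579131, -0.59294062,  0.23017119]), 'tool_rot': array([-3.09990823e+00, -4.98350331e-01,  7.26509756e-05]), 'contact_force': array([-0.26500566,  0.16155174, -0.57103825]), 'wrist_torque': array([-9.48279056e-06, -2.61412565e-03,  2.74837259e-02]), 'grip_force': 0.0, 'opening': 0.08531405670680822}
```

View pics/scene0.png

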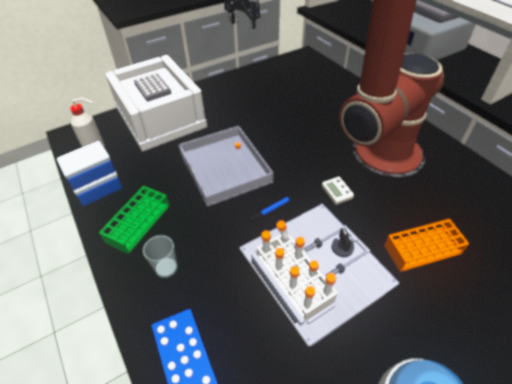

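View pics/top0.png

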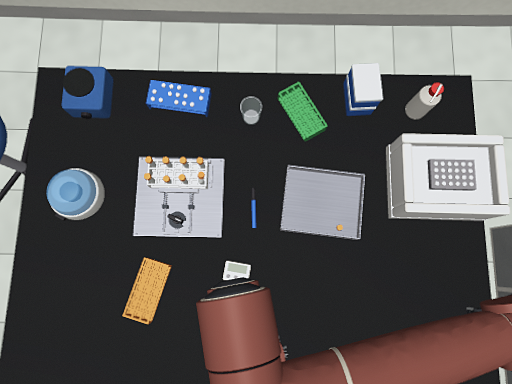

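The scene view shows the shaker around (320,270) with 8 orange caps and the knob at (343,240). In the top view the shaker is near (180,197), the tray near (323,203) and the marker at (254,208). Next I'll measure the deck, tray and caps.

```bash
cat > m.py <<'E'
from h import *
def caps(d,box):
    h=cv2.cvtColor(d['image'],cv2.COLOR_RGB2HSV); m=cv2.inRange(h,(8,150,120),(22,255,255))
    M=np.zeros_like(m); x0,y0,x1,y1=box; M[y0:y1,x0:x1]=m[y0:y1,x0:x1]
    n,l,s,c=cv2.connectedComponentsWithStats(M); return [(c[i].round(1).tolist(),s[i].tolist()) for i in range(1,n) if s[i][4]>8]
def quad(d,box,lo,hi):
    h=cv2.cvtColor(d['image'],cv2.COLOR_RGB2HSV); m=cv2.inRange(h,lo,hi)
    M=np.zeros_like(m); x0,y0,x1,y1=box; M[y0:y1,x0:x1]=m[y0:y1,x0:x1]
    c=max(cv2.findContours(M,0,2)[0],key=cv2.contourArea); return c[:,0]
E
python3 - <<'E'
from m import *
t=get('top');s=get('scene')
for d,b in((t,(125,145,235,250)),(s,(235,205,400,345))):
    for c in caps(d,b): print(c)
for nm,b,z in(('deck',(125,145,230,245),.064),('tray',(272,157,372,246),.04)):
    c=quad(t,b,(0,0,90),(179,60,255)); P=plane(t,c,z)[:,:2].astype(np.float32)*1000
    r=cv2.minAreaRect(P); print(nm,r)
im=np.hstack([cv2.resize(t['image'][150:245,125:235],(400,345),interpolation=2),cv2.resize(s['image'][200:345,235:403],(400,345),interpolation=2)])
cv2.imwrite('pics/z1.png',im[:,:,::-1])
E
```

```text
([148.4, 159.4], [146, 156, 6, 7, 20])
([165.7, 159.5], [163, 156, 6, 7, 19])
([182.9, 159.9], [181, 157, 5, 7, 18])
([200.2, 160.4], [197, 157, 6, 8, 16])
([201.0, 174.8], [199, 172, 5, 7, 29])
([146.1, 175.5], [144, 174, 6, 5, 11])
([181.9, 176.9], [180, 175, 5, 5, 15])
([166.4, 178.4], [164, 176, 6, 6, 18])
([280.6, 224.6], [276, 220, 9, 11, 77])
([265.4, 234.8], [261, 230, 9, 11, 78])
([394.1, 246.6], [386, 232, 14, 37, 324])
([299.6, 241.8], [296, 237, 8, 10, 60])
([279.3, 252.9], [276, 249, 8, 9, 60])
([313.4, 265.3], [310, 261, 8, 10, 64])
([294.2, 271.4], [290, 267, 9, 10, 73])
([330.4, 278.2], [327, 273, 8, 11, 75])
([309.5, 291.5], [306, 287, 8, 10, 71])
deck ((491.9190673828125, 227.602294921875), (272.4695739746094, 251.2938232421875), 89.87229919433594)
tray ((487.4761657714844, -225.3210906982422), (252.68077087402344, 214.77740478515625), 83.95697784423828)
```

View pics/z1.png

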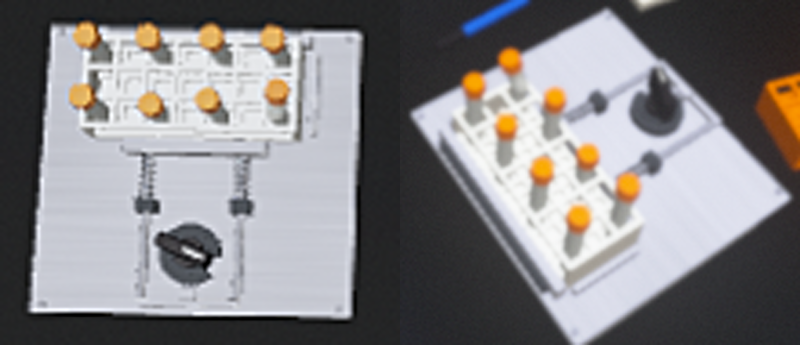

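```bash
cat > tri.py <<'E'
from m import *
def oc(d,box,lo=(4,110,80)):
    x0,y0,x1,y1=box; h=cv2.cvtColor(cv2.resize(d['image'][y0:y1,x0:x1],None,fx=4,fy=4,interpolation=cv2.INTER_CUBIC),cv2.COLOR_RGB2HSV)
    n,l,s,c=cv2.connectedComponentsWithStats(cv2.inRange(h,lo,(24,255,255)))
    return [((c[i]+.5)/4-.5+[x0,y0]) for i in range(1,n) if 200<s[i][4]<2500]
def tri(t,s,a,b):
    o1,v1=ray(t,a);o2,v2=ray(s,b);v1=v1[0]/np.linalg.norm(v1);v2=v2[0]/np.linalg.norm(v2)
    k=np.linalg.lstsq(np.c_[v1,-v2],o2-o1,rcond=None)[0];p,q=o1+k[0]*v1,o2+k[1]*v2
    return (p+q)/2,np.linalg.norm(p-q)
def allcaps():
    t=get('top');s=get('scene'); A=oc(t,(125,145,235,215));B=oc(s,(245,205,345,320)); out=[]
    for a in A:
        r=min(((*tri(t,s,a,b),b) for b in B if .07<tri(t,s,a,b)[0][2]<.2),key=lambda r:r[1],default=None)
        if r: out.append((a.round(1),r[2].round(1),(r[0]*1000).round(1),round(r[1]*1000,1)))
    return out
E
python3 - <<'E'
from tri import *
for o in allcaps(): print(*o)
# edges of deck, each fit separately
t=get('top')
c=quad(t,(125,145,230,245),(0,0,90),(179,60,255)); P=plane(t,c,.064)[:,:2]*1000
for nm,ax,v in(('x-',0,P[:,0].min()),('x+',0,P[:,0].max()),('y-',1,P[:,1].min()),('y+',1,P[:,1].max())):
    o=1-ax; Q=P[(abs(P[:,ax]-v)<9)&(abs(P[:,o]-np.median(P[:,o]))<110)]; Q=np.array([q for q in Q])
    k=np.polyfit(Q[:,o],Q[:,ax],1); print(nm,k,len(Q))
# knob: black
h=cv2.cvtColor(t['image'],cv2.COLOR_RGB2GRAY)[205:240,160:200]; print(plane(t,[[176.5,219]],.1))
E
```

```text
[148.6 159.2] [309.6 291.6] [583.4 305.8 156.4] 1.7
[165.5 159.6] [294.3 271.4] [583.  256.3 157.3] 1.9
[182.8 159.7] [279.2 252.9] [583.6 205.7 156.9] 2.0
[199.6 160.1] [265.3 234.8] [583.5 155.5 159.3] 0.2
[200.8 174.9] [280.6 224.6] [540.  150.1 157.2] 1.2
[147.4 176.1] [330.3 278.3] [533.  305.7 156.3] 1.0
[181.9 177.2] [299.5 241.8] [531.8 205.8 154.8] 0.8
[166.2 178.5] [313.3 265.5] [532.  256.3 132.1] 0.7
x- [8.54868424e-03 3.65528850e+02] 3
x+ [-9.33167829e-03  6.16168078e+02] 14
y- [1.42730053e-02 8.55007634e+01] 7
y+ [-3.9786188e-03  3.6366017e+02] 7
[[0.41571227 0.22518208 0.1       ]]
```

Triangulation gives cap middles at z≈157 mm. The short tube is the one at (532,256) with cap z≈132. The bent tube's cap is at (540,150), displaced (+7,-5) from its cell. The shaker is at about (491,227) with yaw≈0, and the tray at (487,-225) with yaw≈-6°. I'll write a planning helper and set out.

```bash
cat > plan.py <<'E'
import sys
from h import *
# args: x y z(mm) az(tool x azimuth deg) [tilt deg: tool z leaned toward -y by rotating about world x]
def plan(x,y,z,az,tilt=0):
    o=ctrl.get_obs(); Rt=rot(o['tool_rot'])
    T=R.from_euler('x',-tilt,degrees=True).as_matrix()@R.from_euler('z',az,degrees=True).as_matrix()@np.diag([1,-1,-1])
    print('off',(Rt.T@(np.array([x,y,z])-o['tool_pos']*1000)).round(1),'rot',R.from_matrix(Rt.T@T).as_rotvec().round(3),'pos',(o['tool_pos']*1000).round(1),'F',o['contact_force'].round(1),'open',round(o['opening']*1000,1),'t',o['t'])
if __name__=='__main__': plan(*map(float,sys.argv[1:]))
E
python3 plan.py 532 256 300 142
```

```text
off [ 585.4 -701.3  -68.6] rot [-0.00e+00 -1.00e-03 -2.16e+00] pos [ 195.8 -593.4  231. ] F [-0.   0.2  0.1] open 85.7 t 0.35
```

```bash
python3 -m handwheel '[{"gripper":-0.18,"offset":[40,-50,-40],"rotation":[0,0,-0.18]},{"gripper":-0.18,"offset":[80,-95,-69],"rotation":[0,0,-0.36]},{"gripper":-0.18,"offset":[118,-141,-69],"rotation":[0,0,-0.54]},{"gripper":-0.18,"offset":[156,-187,-69],"rotation":[0,0,-0.72]},{"gripper":-0.18,"offset":[194,-233,-69],"rotation":[0,0,-0.9]},{"gripper":-0.18,"offset":[232,-279,-69],"rotation":[0,0,-1.08]},{"gripper":-0.18,"offset":[270,-325,-69],"rotation":[0,0,-1.26]},{"gripper":-0.18,"offset":[308,-371,-69],"rotation":[0,0,-1.44]}]' 40; python3 plan.py 532 256 300 142
```

```text
t: 1.35
tool_pos: [0.3724, -0.1428, 0.3006]
tool_rot: [1.996, 2.424, 0.001]
contact_force: [1.3, -0.7, -0.5]
opening: 0.0506
grip_force: 0.0
off [360.6 233.3   0.6] rot [ 0.001  0.001 -0.714] pos [ 372.4 -142.8  300.6] F [ 1.3 -0.7 -0.5] open 50.6 t 1.35
```

```bash
python3 -m handwheel '[{"gripper":-0.18,"offset":[48,31,0],"rotation":[0,0,-0.12]},{"gripper":-0.18,"offset":[96,62,0],"rotation":[0,0,-0.24]},{"gripper":-0.18,"offset":[144,93,0],"rotation":[0,0,-0.36]},{"gripper":-0.18,"offset":[192,124,0],"rotation":[0,0,-0.48]},{"gripper":-0.18,"offset":[240,155,0],"rotation":[0,0,-0.6]},{"gripper":-0.18,"offset":[288,186,0],"rotation":[0,0,-0.714]},{"gripper":-0.18,"offset":[330,213,0],"rotation":[0,0,-0.714]},{"gripper":-0.18,"offset":[360,233,0],"rotation":[0,0,-0.714]}]'; python3 plan.py 532 256 200 142
```

```text
t: 2.35
tool_pos: [0.534, 0.2547, 0.3001]
tool_rot: [-1.029, -2.968, 0.0]
contact_force: [-0.8, -0.0, 0.7]
opening: 0.0504
grip_force: 0.0
off [  2.3  -0.2 100.1] rot [-0.    -0.    -0.004] pos [534.  254.7 300.1] F [-0.8 -0.   0.7] open 50.4 t 2.35
```

```bash
python3 -m handwheel '[{"gripper":-0.18,"offset":[2,0,35],"rotation":[0,0,0]},{"gripper":-0.18,"offset":[2,0,75],"rotation":[0,0,0]},{"gripper":-0.18,"offset":[2,0,110],"rotation":[0,0,0]},{"gripper":-0.18,"offset":[2,0,135],"rotation":[0,0,0]},{"gripper":-0.18,"offset":[2,0,155],"rotation":[0,0,0]},{"gripper":-0.18,"offset":[2,0,170],"rotation":[0,0,0]},{"gripper":-0.18,"offset":[2,0,181],"rotation":[0,0,0]},{"gripper":-0.18,"offset":[2,0,181],"rotation":[0,0,0]}]'; python3 plan.py 532 256 118 142
python3 - <<'E'
from h import *
s=get('scene');t=get('top')
cv2.imwrite('pics/z2.png',np.hstack([cv2.resize(t['image'][150:245,125:235],(400,345),interpolation=2),cv2.resize(s['image'][200:345,235:403],(400,345),interpolation=2)])[:,:,::-1])
E
```

```text
t: 3.35
tool_pos: [0.5318, 0.2537, 0.1187]
tool_rot: [-1.031, -2.967, 0.001]
contact_force: [-0.3, 0.4, 0.4]
opening: 0.0501
grip_force: 0.0
off [1.3 1.9 0.7] rot [-0.001 -0.001 -0.006] pos [531.8 253.7 118.7] F [-0.3  0.4  0.4] open 50.1 t 3.35
```

View pics/z2.png

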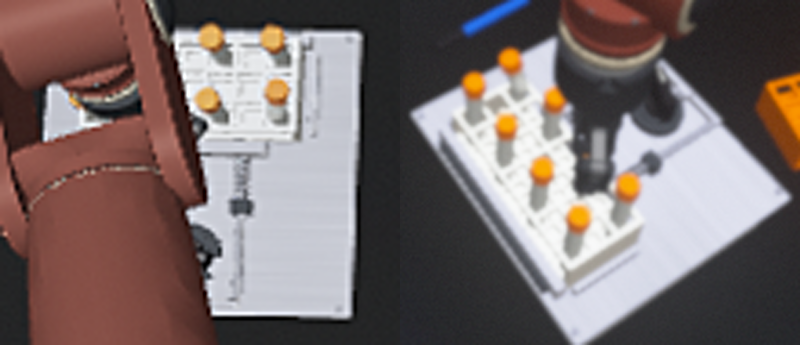

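The right half shows the fingers around the short tube's cap at about (590,165), clear of the neighbouring caps. Closing now.

```bash
python3 -m handwheel '[{"gripper":-0.18,"offset":[1.3,2,0.5],"rotation":[0,0,0]},{"gripper":0.9,"offset":[1.3,2,0.5],"rotation":[0,0,0]},{"gripper":0.9,"offset":[1.3,2,0.5],"rotation":[0,0,0]},{"gripper":0.9,"offset":[1.3,2,0.5],"rotation":[0,0,0]},{"gripper":0.9,"offset":[1.3,2,0.5],"rotation":[0,0,0]},{"gripper":0.9,"offset":[1.3,2,0.5],"rotation":[0,0,0]},{"gripper":0.9,"offset":[1.3,2,-5],"rotation":[0,0,0]},{"gripper":0.9,"offset":[1.3,2,-12],"rotation":[0,0,0]}]' 40; python3 plan.py 532 256 240 142
```

```text
t: 4.45
tool_pos: [0.5319, 0.256, 0.1311]
tool_rot: [-1.031, -2.967, 0.001]
contact_force: [-0.6, -0.1, -0.5]
opening: 0.0173
grip_force: 39.0
off [ 0.000e+00 -1.000e-01 -1.089e+02] rot [-0.001 -0.001 -0.006] pos [531.9 256.  131.1] F [-0.6 -0.1 -0.5] open 17.3 t 4.45
```

```bash
python3 -m handwheel '[{"gripper":0.9,"offset":[0,0,-15],"rotation":[0,0,0]},{"gripper":0.9,"offset":[0,0,-35],"rotation":[0,0,0]},{"gripper":0.9,"offset":[0,0,-55],"rotation":[0,0,0]},{"gripper":0.9,"offset":[0,0,-75],"rotation":[0,0,0]},{"gripper":0.9,"offset":[0,0,-95],"rotation":[0,0,0]},{"gripper":0.9,"offset":[0,0,-109],"rotation":[0,0,0]},{"gripper":0.9,"offset":[0,0,-109],"rotation":[0,0,0]},{"gripper":0.9,"offset":[0,0,-109],"rotation":[0,0,0]}]'; python3 plan.py 530 -205 200 90
python3 - <<'E'
from tri import *
for o in allcaps(): print(*o[2:])
E
```

```text
t: 5.45
tool_pos: [0.5319, 0.256, 0.2394]
tool_rot: [-1.031, -2.966, 0.001]
contact_force: [0.1, -0.1, -0.8]
opening: 0.0176
grip_force: 39.0
off [-284.4 -362.8   39.6] rot [-0.002 -0.     0.902] pos [531.9 256.  239.4] F [ 0.1 -0.1 -0.8] open 17.6 t 5.45
[583.  255.8 156.8] 2.7
[583.7 205.7 156.9] 2.0
[583.5 155.5 159.3] 0.2
[535.  306.6 160. ] 2.0
[540.  150.1 157.2] 1.1
[531.8 205.8 154.8] 0.8
```

```bash
python3 -m handwheel '[{"gripper":0.9,"offset":[-20,-25,0],"rotation":[0,0,0]},{"gripper":0.9,"offset":[-50,-64,0],"rotation":[0,0,0.1]},{"gripper":0.9,"offset":[-86,-110,0],"rotation":[0,0,0.25]},{"gripper":0.9,"offset":[-122,-156,0],"rotation":[0,0,0.4]},{"gripper":0.9,"offset":[-158,-202,0],"rotation":[0,0,0.55]},{"gripper":0.9,"offset":[-194,-248,0],"rotation":[0,0,0.7]},{"gripper":0.9,"offset":[-230,-294,0],"rotation":[0,0,0.85]},{"gripper":0.9,"offset":[-260,-332,10],"rotation":[0,0,0.9]}]'; python3 plan.py 530 -205 80 90 50
```

```text
t: 6.55
tool_pos: [0.5303, -0.1678, 0.2304]
tool_rot: [2.222, 2.219, 0.0]
contact_force: [1.0, 0.3, -0.1]
opening: 0.0174
grip_force: 39.1
off [-37.2  -0.4 150.4] rot [ 0.    -0.872 -0.002] pos [ 530.3 -167.8  230.4] F [ 1.   0.3 -0.1] open 17.4 t 6.55
```

```bash
python3 -m handwheel '[{"gripper":0.9,"offset":[-15,0,10],"rotation":[0,-0.15,0]},{"gripper":0.9,"offset":[-30,0,30],"rotation":[0,-0.32,0]},{"gripper":0.9,"offset":[-37,0,55],"rotation":[0,-0.5,0]},{"gripper":0.9,"offset":[-37,0,80],"rotation":[0,-0.68,0]},{"gripper":0.9,"offset":[-37,0,105],"rotation":[0,-0.87,0]},{"gripper":0.9,"offset":[-37,0,130],"rotation":[0,-0.87,0]},{"gripper":0.9,"offset":[-37,0,145],"rotation":[0,-0.87,0]},{"gripper":0.9,"offset":[-37,0,150],"rotation":[0,-0.87,0]}]'; python3 plan.py 530 -205 46 90 50
python3 - <<'E'
from h import *
s=get('scene');t=get('top')
cv2.imwrite('pics/z3.png',np.hstack([cv2.resize(t['image'][140:260,260:380],(400,400),interpolation=2),cv2.resize(s['image'][110:230,165:285],(400,400),interpolation=2)])[:,:,::-1])
E
```

```text
t: 7.55
tool_pos: [0.5303, -0.2028, 0.0796]
tool_rot: [1.702, 1.706, -0.792]
contact_force: [0.3, -0.3, 0.3]
opening: 0.0175
grip_force: 39.0
off [24.2 -0.2 23.4] rot [ 0.    -0.003  0.002] pos [ 530.3 -202.8   79.6] F [ 0.3 -0.3  0.3] open 17.5 t 7.55
```

View pics/z3.png

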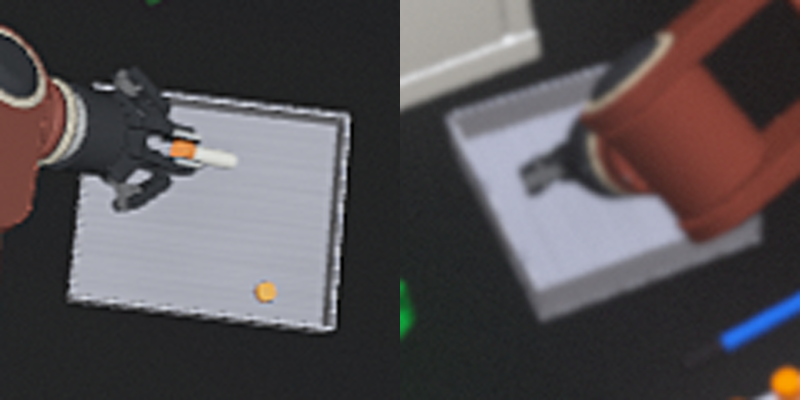

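The left half shows the short tube held over the tray with its cap at (183,150), foot pointing -y. The old cap is at (265,292). I'll lower it with a shift inward.

```bash
python3 plan.py 512 -220 45 90 50
```

```text
off [ 16.4 -18.9  36. ] rot [ 0.001 -0.003  0.   ] pos [ 530.9 -203.    80.8] F [-0.   0.7  0.1] open 17.3 t 7.65
```

```bash
python3 -m handwheel '[{"gripper":0.9,"offset":[5,-10,12],"rotation":[0,0,0]},{"gripper":0.9,"offset":[10,-19,22],"rotation":[0,0,0]},{"gripper":0.9,"offset":[14,-19,30],"rotation":[0,0,0]},{"gripper":0.9,"offset":[16,-19,36],"rotation":[0,0,0]},{"gripper":0.9,"offset":[16,-19,36],"rotation":[0,0,0]},{"gripper":0.5,"offset":[16,-19,36],"rotation":[0,0,0]},{"gripper":0.2,"offset":[16,-19,36],"rotation":[0,0,0]},{"gripper":0.1,"offset":[16,-19,36],"rotation":[0,0,0]}]'; python3 plan.py 512 -140 200 90 0
```

```text
t: 8.65
tool_pos: [0.5121, -0.2187, 0.0462]
tool_rot: [1.706, 1.708, -0.789]
contact_force: [-0.4, -0.4, -0.7]
opening: 0.0384
grip_force: 0.0
off [ -66.1   -0.2 -159.6] rot [-0.     0.866  0.001] pos [ 512.1 -218.7   46.2] F [-0.4 -0.4 -0.7] open 38.4 t 8.65
```

```bash
python3 -m handwheel '[{"gripper":-0.1,"offset":[0,0,-15],"rotation":[0,0,0]},{"gripper":-0.18,"offset":[0,0,-45],"rotation":[0,0,0]},{"gripper":-0.18,"offset":[-5,0,-85],"rotation":[0,0,0]},{"gripper":-0.18,"offset":[-20,0,-120],"rotation":[0,0.18,0]},{"gripper":-0.18,"offset":[-40,0,-150],"rotation":[0,0.36,0]},{"gripper":-0.18,"offset":[-66,0,-160],"rotation":[0,0.54,0]},{"gripper":-0.18,"offset":[-66,0,-160],"rotation":[0,0.72,0]},{"gripper":-0.18,"offset":[-66,0,-160],"rotation":[0,0.866,0]}]'; python3 plan.py 540 150 260 144
```

```text
t: 9.65
tool_pos: [0.5128, -0.1395, 0.2028]
tool_rot: [-2.219, -2.223, -0.007]
contact_force: [-0.4, 1.1, -0.0]
opening: 0.0503
grip_force: 0.0
off [289.7  27.9 -56.1] rot [ 0.005 -0.002 -0.941] pos [ 512.8 -139.5  202.8] F [-0.4  1.1 -0. ] open 50.3 t 9.65
```

```bash
python3 -m handwheel '[{"gripper":-0.18,"offset":[30,3,-30],"rotation":[0,0,-0.1]},{"gripper":-0.18,"offset":[75,7,-57],"rotation":[0,0,-0.25]},{"gripper":-0.18,"offset":[125,12,-57],"rotation":[0,0,-0.4]},{"gripper":-0.18,"offset":[175,17,-57],"rotation":[0,0,-0.55]},{"gripper":-0.18,"offset":[225,22,-57],"rotation":[0,0,-0.7]},{"gripper":-0.18,"offset":[265,26,-57],"rotation":[0,0,-0.85]},{"gripper":-0.18,"offset":[289,28,-57],"rotation":[0,0,-0.94]},{"gripper":-0.18,"offset":[290,28,-57],"rotation":[0,0,-0.94]}]'
python3 - <<'E'
from tri import *
for o in allcaps(): print(*o[2:])
t=get('top');s=get('scene');cv2.imwrite('pics/z4.png',np.hstack([cv2.resize(t['image'][140:260,260:380],(400,400),interpolation=2),cv2.resize(s['image'][110:230,165:285],(400,400),interpolation=2)])[:,:,::-1])
E
python3 plan.py 540 150 138 144
```

```text
t: 10.65
tool_pos: [0.5394, 0.1523, 0.2574]
tool_rot: [-0.968, -2.987, 0.0]
contact_force: [0.0, -0.2, -0.6]
opening: 0.0505
grip_force: 0.0
[582.9 256.4 157.4] 1.8
off [-1.000e-01  4.000e-01  1.191e+02] rot [-0.001 -0.001 -0.003] pos [539.8 149.7 257.1] F [-0.6 -0.6 -1. ] open 50.7 t 10.85
```

View pics/z4.png

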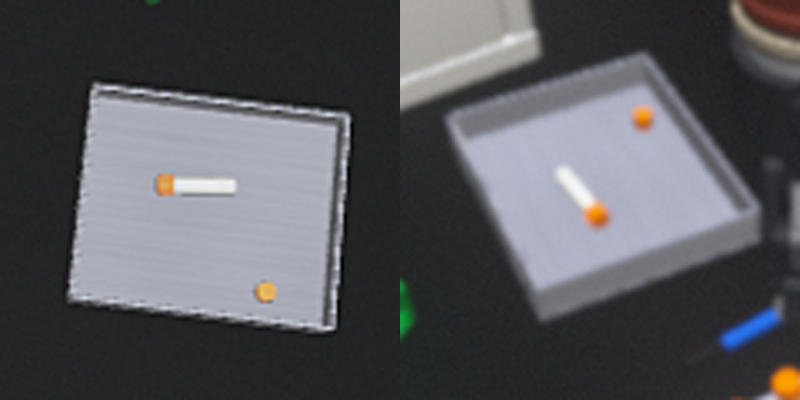

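The short tube now lies flat in the tray (left half, around (200,185)). Descending on the bent tube's cap.

```bash
python3 -m handwheel '[{"gripper":-0.18,"offset":[0,0,25],"rotation":[0,0,0]},{"gripper":-0.18,"offset":[0,0,50],"rotation":[0,0,0]},{"gripper":-0.18,"offset":[0,0,75],"rotation":[0,0,0]},{"gripper":-0.18,"offset":[0,0,95],"rotation":[0,0,0]},{"gripper":-0.18,"offset":[0,0,110],"rotation":[0,0,0]},{"gripper":-0.18,"offset":[0,0,118],"rotation":[0,0,0]},{"gripper":0.2,"offset":[0,0,119],"rotation":[0,0,0]},{"gripper":0.9,"offset":[0,0,119],"rotation":[0,0,0]}]' 40;python3 -m handwheel '[{"gripper":0.9,"offset":[0,0,0],"rotation":[0,0,0]},{"gripper":0.9,"offset":[0,0,0],"rotation":[0,0,0]},{"gripper":0.9,"offset":[0,0,0],"rotation":[0,0,0]},{"gripper":0.9,"offset":[0,0,0],"rotation":[0,0,0]},{"gripper":0.9,"offset":[0,0,-5],"rotation":[0,0,0]},{"gripper":0.9,"offset":[0,0,-12],"rotation":[0,0,0]},{"gripper":0.9,"offset":[0,0,-22],"rotation":[0,0,0]},{"gripper":0.9,"offset":[0,0,-35],"rotation":[0,0,0]}]'; python3 plan.py 540 150 270 144
```

```text
t: 11.85
tool_pos: [0.5404, 0.1504, 0.1387]
tool_rot: [0.974, 2.987, 0.0]
contact_force: [1.3, 0.6, 1.8]
opening: 0.0179
grip_force: 41.4
t: 12.85
tool_pos: [0.5397, 0.1503, 0.1735]
tool_rot: [-0.973, -2.985, 0.001]
contact_force: [0.2, -0.8, -1.1]
opening: 0.0175
grip_force: 39.0
off [ -0.3  -0.2 -96.5] rot [-0.001 -0.001 -0.002] pos [539.7 150.3 173.5] F [ 0.2 -0.8 -1.1] open 17.5 t 12.85
```

```bash
python3 -m handwheel '[{"gripper":0.9,"offset":[0,0,-18],"rotation":[0,0,0]},{"gripper":0.9,"offset":[0,0,-38],"rotation":[0,0,0]},{"gripper":0.9,"offset":[0,0,-58],"rotation":[0,0,0]},{"gripper":0.9,"offset":[0,0,-75],"rotation":[0,0,0]},{"gripper":0.9,"offset":[0,0,-88],"rotation":[0,0,0]},{"gripper":0.9,"offset":[0,0,-96],"rotation":[0,0,0]},{"gripper":0.9,"offset":[0,0,-96],"rotation":[0,0,0]},{"gripper":0.9,"offset":[0,0,-96],"rotation":[0,0,0]}]'; python3 plan.py 442 -165 250 90
```

```text
t: 13.85
tool_pos: [0.5396, 0.1503, 0.268]
tool_rot: [-0.973, -2.985, 0.002]
contact_force: [-0.3, -0.1, 0.1]
opening: 0.0177
grip_force: 39.0
off [-107.  -312.2   18.3] rot [-0.003 -0.001  0.941] pos [539.6 150.3 268. ] F [-0.3 -0.1  0.1] open 17.7 t 13.85
```

```bash
python3 -m handwheel '[{"gripper":0.9,"offset":[-8,-24,0],"rotation":[0,0,0.05]},{"gripper":0.9,"offset":[-24,-70,0],"rotation":[0,0,0.2]},{"gripper":0.9,"offset":[-41,-120,0],"rotation":[0,0,0.35]},{"gripper":0.9,"offset":[-58,-170,0],"rotation":[0,0,0.5]},{"gripper":0.9,"offset":[-75,-220,5],"rotation":[0,0,0.65]},{"gripper":0.9,"offset":[-92,-268,10],"rotation":[0,0,0.8]},{"gripper":0.9,"offset":[-104,-302,18],"rotation":[0,0,0.94]},{"gripper":0.9,"offset":[-107,-312,18],"rotation":[0,0,0.94]}]'; python3 plan.py 442 -205 95 90 50
```

```text
t: 14.85
tool_pos: [0.4413, -0.1659, 0.2494]
tool_rot: [-2.22, -2.217, 0.002]
contact_force: [0.1, 0.3, -0.0]
opening: 0.0173
grip_force: 39.1
off [-39.3   1.4 154.3] rot [-0.004 -0.874  0.   ] pos [ 441.3 -165.9  249.4] F [ 0.1  0.3 -0. ] open 17.3 t 14.85
```

```bash
python3 -m handwheel '[{"gripper":0.9,"offset":[-15,1,10],"rotation":[0,-0.15,0]},{"gripper":0.9,"offset":[-30,1,30],"rotation":[0,-0.32,0]},{"gripper":0.9,"offset":[-39,1,55],"rotation":[0,-0.5,0]},{"gripper":0.9,"offset":[-39,1,80],"rotation":[0,-0.68,0]},{"gripper":0.9,"offset":[-39,1,105],"rotation":[0,-0.87,0]},{"gripper":0.9,"offset":[-39,1,130],"rotation":[0,-0.87,0]},{"gripper":0.9,"offset":[-39,1,148],"rotation":[0,-0.87,0]},{"gripper":0.9,"offset":[-39,1,154],"rotation":[0,-0.87,0]}]'
python3 - <<'E'
from h import *
t=get('top');s=get('scene');cv2.imwrite('pics/z5.png',np.hstack([cv2.resize(t['image'][140:260,260:380],(400,400),interpolation=2),cv2.resize(s['image'][110:230,165:285],(400,400),interpolation=2)])[:,:,::-1])
E
python3 plan.py 442 -205 63 90 50
```

```text
t: 15.85
tool_pos: [0.4433, -0.2036, 0.0962]
tool_rot: [1.703, 1.707, -0.794]
contact_force: [0.5, -0.4, -0.5]
opening: 0.0172
grip_force: 39.0
off [25.6 -1.6 22.9] rot [-0.    -0.003  0.001] pos [ 443.7 -204.    97.3] F [0.4 0.8 0.2] open 17.4 t 15.95
```

View pics/z5.png

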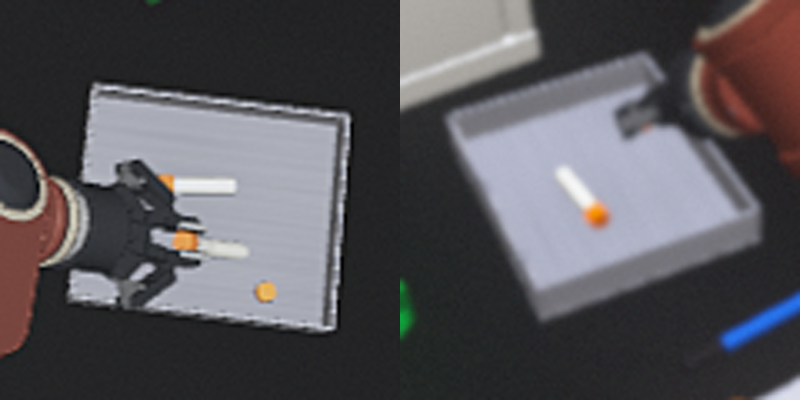

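The bent tube is held at (185,240) in the left half, its foot clear of both the old cap and the short tube. Lowering and releasing.

```bash
python3 -m handwheel '[{"gripper":0.9,"offset":[8,-2,7],"rotation":[0,0,0]},{"gripper":0.9,"offset":[15,-2,14],"rotation":[0,0,0]},{"gripper":0.9,"offset":[21,-2,19],"rotation":[0,0,0]},{"gripper":0.9,"offset":[26,-2,23],"rotation":[0,0,0]},{"gripper":0.9,"offset":[26,-2,23],"rotation":[0,0,0]},{"gripper":0.5,"offset":[26,-2,23],"rotation":[0,0,0]},{"gripper":0.2,"offset":[26,-2,23],"rotation":[0,0,0]},{"gripper":0.1,"offset":[26,-2,23],"rotation":[0,0,0]}]'; python3 -m handwheel '[{"gripper":0.1,"offset":[0,0,-15],"rotation":[0,0,0]},{"gripper":0.1,"offset":[0,0,-45],"rotation":[0,0,0]},{"gripper":0.1,"offset":[-5,0,-85],"rotation":[0,0,0]},{"gripper":0.1,"offset":[-20,0,-120],"rotation":[0,0.18,0]},{"gripper":0.1,"offset":[-40,0,-150],"rotation":[0,0.36,0]},{"gripper":0.1,"offset":[-66,0,-160],"rotation":[0,0.54,0]},{"gripper":0.1,"offset":[-66,0,-160],"rotation":[0,0.72,0]},{"gripper":0.1,"offset":[-66,0,-160],"rotation":[0,0.866,0]}]'
python3 - <<'E'
from tri import *
for o in allcaps(): print(*o[2:])
t=get('top');s=get('scene');cv2.imwrite('pics/z6.png',np.vstack([np.hstack([cv2.resize(t['image'][155:245,275:365],(290,290),interpolation=2),cv2.resize(s['image'][110:230,165:285],(290,290),interpolation=2)]),np.hstack([cv2.resize(t['image'][200:240,155:200],(290,290),interpolation=2),cv2.resize(s['image'][205:275,310:380],(290,290),interpolation=2)])])[:,:,::-1])
E
python3 plan.py 416 227 200 67
```

```text
t: 16.95
tool_pos: [0.4413, -0.2046, 0.0624]
tool_rot: [1.703, 1.705, -0.792]
contact_force: [0.7, -0.5, 0.4]
opening: 0.0382
grip_force: 0.0
t: 17.95
tool_pos: [0.4421, -0.1247, 0.2186]
tool_rot: [2.218, 2.221, 0.003]
contact_force: [-0.0, -0.4, 0.4]
opening: 0.0383
grip_force: 0.0
[583.4 305.8 156.4] 1.7
[583.  256.3 157.3] 1.9
[583.7 205.7 156.7] 1.9
[583.5 155.5 159.3] 0.2
[533.  305.7 156.3] 1.0
[531.8 205.8 154.9] 0.8
off [351.9 -25.1  14.2] rot [-0.     0.006  0.402] pos [ 441.2 -124.8  216.1] F [-0.3  0.7 -0.3] open 38.3 t 18.15
```

View pics/z6.png

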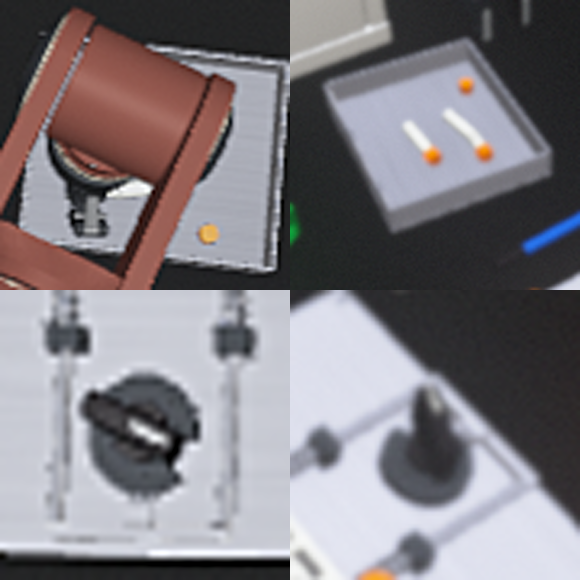

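Top-right: both bad tubes are lying in the tray. Lower-left: the bar runs from (85,402) to (185,445), with the white line to the right. Next I'll get the bar's angle and centre.

Run:
```python
from h import *
t=get('top')
p=lambda x,y:[155+x/6.444-.5,200+(y-290)/7.25-.5]
P=plane(t,[p(85,402),p(185,445)],.121)*1000; d=P[1]-P[0]
print(P,P.mean(0),np.linalg.norm(d),'white end az',np.degrees(np.arctan2(d[1],d[0])))
```

```text
[[424.88581892 247.62906149 121.        ]
 [408.10951894 201.13969584 121.        ]] [416.49766893 224.38437867 121.        ] 49.42373275759031 white end az -109.84264629984679
```

```bash
python3 -m handwheel '[{"gripper":0.1,"offset":[30,-2,0],"rotation":[0,0,0.05]},{"gripper":0.1,"offset":[80,-6,0],"rotation":[0,0,0.1]},{"gripper":0.1,"offset":[135,-10,0],"rotation":[0,0,0.15]},{"gripper":0.1,"offset":[190,-14,0],"rotation":[0,0,0.2]},{"gripper":0.1,"offset":[245,-18,0],"rotation":[0,0,0.25]},{"gripper":0.1,"offset":[295,-22,5],"rotation":[0,0,0.3]},{"gripper":0.1,"offset":[335,-25,10],"rotation":[0,0.006,0.35]},{"gripper":0.1,"offset":[351,-25,14],"rotation":[0,0.006,0.35]}]' 40; python3 plan.py 416 226 94 70
```

```text
t: 19.2
tool_pos: [0.4146, 0.2287, 0.1999]
tool_rot: [-2.568, -1.808, 0.0]
contact_force: [-0.2, -1.0, -0.6]
opening: 0.0386
grip_force: 0.0
off [ -2.1   2.2 105.9] rot [-0.001 -0.001  0.005] pos [414.6 228.7 199.9] F [-0.2 -1.  -0.6] open 38.6 t 19.2
```

```bash
python3 -m handwheel '[{"gripper":0.1,"offset":[-2,2,20],"rotation":[0,0,0]},{"gripper":0.1,"offset":[-2,2,45],"rotation":[0,0,0]},{"gripper":0.1,"offset":[-2,2,68],"rotation":[0,0,0]},{"gripper":0.1,"offset":[-2,2,85],"rotation":[0,0,0]},{"gripper":0.1,"offset":[-2,2,97],"rotation":[0,0,0]},{"gripper":0.1,"offset":[-2,2,105],"rotation":[0,0,0]},{"gripper":0.1,"offset":[-2,2,105],"rotation":[0,0,0]},{"gripper":0.1,"offset":[-2,2,105],"rotation":[0,0,0]}]'; python3 -m handwheel '[{"gripper":0.5,"offset":[0,0,0],"rotation":[0,0,0]},{"gripper":0.7,"offset":[0,0,0],"rotation":[0,0,0]},{"gripper":0.95,"offset":[0,0,0],"rotation":[0,0,0]},{"gripper":0.95,"offset":[0,0,0],"rotation":[0,0,0]},{"gripper":0.95,"offset":[0,0,0],"rotation":[0,0,0]},{"gripper":0.95,"offset":[0,0,0],"rotation":[0,0,0]},{"gripper":0.95,"offset":[0,0,0],"rotation":[0,0,0]},{"gripper":0.95,"offset":[0,0,0],"rotation":[0,0,0]}]' 30; python3 plan.py 416 226 94 0
```

```text
t: 20.2
tool_pos: [0.418, 0.2239, 0.0963]
tool_rot: [-2.573, -1.801, -0.004]
contact_force: [-0.2, -0.3, 0.8]
opening: 0.0382
grip_force: 0.0
t: 21.2
tool_pos: [0.4161, 0.2243, 0.0963]
tool_rot: [-2.57, -1.799, 0.002]
contact_force: [-7.4, 1.5, 6.4]
opening: 0.0126
grip_force: 29.6
off [ 1.5 -0.7  2.3] rot [-0.005  0.002  1.222] pos [416.1 224.3  96.3] F [-7.4  1.5  6.4] open 12.6 t 21.2
```

Gripped, with a side load of about 7 N, so I'll ease 2 mm along -y while turning 70° clockwise.

```bash
python3 -m handwheel '[{"gripper":0.95,"offset":[0,-2,0],"rotation":[0,0,0.1]},{"gripper":0.95,"offset":[0,-2,0],"rotation":[0,0,0.25]},{"gripper":0.95,"offset":[0,-2,0],"rotation":[0,0,0.4]},{"gripper":0.95,"offset":[0,-2,0],"rotation":[0,0,0.55]},{"gripper":0.95,"offset":[0,-2,0],"rotation":[0,0,0.7]},{"gripper":0.95,"offset":[0,-2,0],"rotation":[0,0,0.85]},{"gripper":0.95,"offset":[0,-2,0],"rotation":[0,0,0.95]},{"gripper":0.95,"offset":[0,-2,0],"rotation":[0,0,1.05]}]'; python3 plan.py 416 225 96 0
```

```text
t: 22.2
tool_pos: [0.4124, 0.2284, 0.0963]
tool_rot: [-3.119, -0.263, 0.011]
contact_force: [-13.3, 15.4, 8.5]
opening: 0.0127
grip_force: 30.2
off [2.9 4.  0.3] rot [-0.012  0.007  0.168] pos [412.4 228.4  96.3] F [-13.3  15.4   8.5] open 12.7 t 22.2
```

Fitting the circle, the knob axis is near (418,229.5), so the bar was gripped about 5 mm off-centre along its length. I'll complete the turn while following that arc.

```bash
python3 -m handwheel '[{"gripper":0.95,"offset":[-1,-2,0],"rotation":[0,0,0.0]},{"gripper":0.95,"offset":[-2,-4,0],"rotation":[0,0,0.03]},{"gripper":0.95,"offset":[-3,-5,0],"rotation":[0,0,0.07]},{"gripper":0.95,"offset":[-3,-5,0],"rotation":[0,0,0.11]},{"gripper":0.95,"offset":[-3,-5,0],"rotation":[0,0,0.15]},{"gripper":0.95,"offset":[-3,-5,0],"rotation":[0,0,0.18]},{"gripper":0.95,"offset":[-3,-5,0],"rotation":[0,0,0.18]},{"gripper":0.95,"offset":[-3,-5,0],"rotation":[0,0,0.18]}]'; python3 plan.py 416 225 96 0
```

```text
t: 23.2
tool_pos: [0.412, 0.2298, 0.0963]
tool_rot: [-3.137, 0.014, -0.001]
contact_force: [-2.4, 4.7, 3.9]
opening: 0.0125
grip_force: 29.8
off [4.1 4.8 0.3] rot [-0.004 -0.001 -0.009] pos [412.  229.8  96.3] F [-2.4  4.7  3.9] open 12.5 t 23.2
```

Aligned with x. Releasing and retreating upward to look.

```bash
python3 -m handwheel '[{"gripper":0.5,"offset":[0,0,0],"rotation":[0,0,0]},{"gripper":0.1,"offset":[0,0,0],"rotation":[0,0,0]},{"gripper":0.1,"offset":[0,0,0],"rotation":[0,0,0]},{"gripper":0.1,"offset":[0,0,-15],"rotation":[0,0,0]},{"gripper":0.1,"offset":[0,0,-40],"rotation":[0,0,0]},{"gripper":0.1,"offset":[0,0,-75],"rotation":[0,0,0]},{"gripper":0.1,"offset":[0,0,-115],"rotation":[0,0,0]},{"gripper":0.1,"offset":[0,0,-140],"rotation":[0,0,0]}]';python3 -m handwheel '[{"gripper":0.1,"offset":[-10,50,-10],"rotation":[0,0,0]},{"gripper":0.1,"offset":[-20,100,-10],"rotation":[0,0,0]},{"gripper":0.1,"offset":[-20,155,-10],"rotation":[0,0,0]},{"gripper":0.1,"offset":[-20,210,-10],"rotation":[0,0,0]},{"gripper":0.1,"offset":[-20,265,-10],"rotation":[0,0,0]},{"gripper":0.1,"offset":[-20,320,-10],"rotation":[0,0,0]},{"gripper":0.1,"offset":[-20,360,-10],"rotation":[0,0,0]},{"gripper":0.1,"offset":[-20,380,-10],"rotation":[0,0,0]}]'
python3 - <<'E'
from tri import *
for o in allcaps(): print(*o[2:])
t=get('top');s=get('scene');cv2.imwrite('pics/z7.png',np.vstack([np.hstack([cv2.resize(t['image'][150:245,125:235],(400,300),interpolation=2),cv2.resize(s['image'][200:320,235:395],(400,300),interpolation=2)]),np.hstack([cv2.resize(t['image'][200:240,155:200],(400,300),interpolation=2),cv2.resize(s['image'][110:230,165:285],(400,300),interpolation=2)])])[:,:,::-1])
E
```

```text
t: 24.2
tool_pos: [0.4126, 0.2287, 0.2393]
tool_rot: [-3.138, 0.014, -0.006]
contact_force: [0.1, 0.1, -0.2]
opening: 0.0384
grip_force: 0.0
t: 25.2
tool_pos: [0.3881, -0.1534, 0.2461]
tool_rot: [-3.141, 0.018, -0.001]
contact_force: [-0.3, -0.3, -0.1]
opening: 0.0383
grip_force: 0.0
[585.1 305.9 156.5] 0.5
[584.4 256.3 156.3] 1.1
[585.3 205.7 156.3] 1.7
[585.2 155.8 160.6] 1.0
[534.4 305.6 155.4] 0.3
[552.  221.2  71.7] 0.8
```

View pics/z7.png

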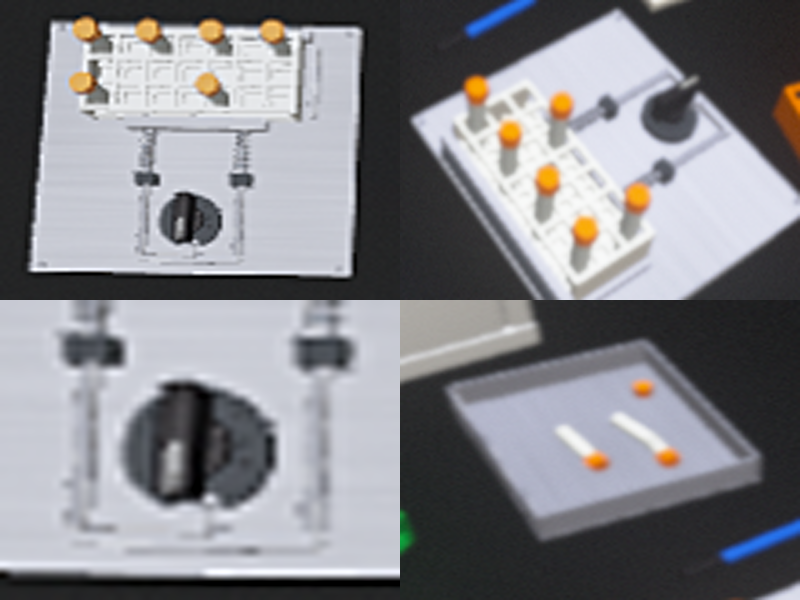

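The knob bar is in line with x and the yoke has moved forward. The rack has shifted about 1.6 mm to the fence. Six tubes are standing and both bad ones lie in the tray. Handing in.

```bash
python3 -c "
from station import ctrl
print(ctrl.finish_job())"
```

```text
the job is handed in; nothing more can be done
None
```

The short and bent tubes are lying in the discard tray, the six sound tubes are still standing in their cells, the rack is clamped against the back fence, and the job was handed in after about 25 s of the 69 s.

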